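Tip the drying cheeses flat, label up

TASK

Two of the waxed cheeses on the wire drying rack are still standing on their rims. Tip each of them over with a push of the fingertips so that it lies flat on the rack beside where it stood with its label facing up, ready for wrapping. Only push, do not lift or carry them, and leave the other cheeses and everything else where they are.

Things in the scene. Friction and masses are not known exactly. Their poses are not given: they have to be found in the camera images.
- cheese_a: yellow waxed round cheese standing on its rim on the rack at the start, 100 mm across, 45 mm thick, rims rounded, about 0.36 kg. Origin at its very centre, 48 mm above the rack's rods while it stands. Its x axis is its axle and points out of the labelled face (round white label with a red ring): level and along the rods (either way) at the start, straight up when it lies label up
- cheese_b: yellow waxed round cheese standing on its rim on the rack at the start, 100 mm across, 45 mm thick, rims rounded, about 0.36 kg. Origin at its very centre, 48 mm above the rack's rods while it stands. Its x axis is its axle and points out of the labelled face (round white label with a red ring): level and along the rods (either way) at the start, straight up when it lies label up
- cheese_a_label (a point): centre of the label on the first standing cheese, on its labelled face, 22.5 mm from the cheese's centre. Pushed well above its centre a cheese tips, pushed below it slides; it falls over by itself once it leans about 20 degrees
- cheese_b_label (a point): centre of the label on the second standing cheese, on its labelled face, 22.5 mm from the cheese's centre
- rack: fixed steel wire rack, 400 mm (its x) by 780 mm (its y); 6 mm rods along its x at 30 mm pitch, tops 50 mm above the table; origin under its centre, on the table. On it six cheeses in one row across, in lanes 120 mm apart: the outer two flat, the inner four two standing and two flat in any order. Standing ones sit in the dip between two rods and tip along the rods; their lanes are clear for that either way
- flat_1: yellow waxed round cheese lying flat on the rack, label up, 100 mm across, 45 mm thick, origin at its centre; leave alone
- flat_2: yellow waxed round cheese lying flat on the rack, label up, 100 mm across, 45 mm thick, origin at its centre; leave alone
- flat_3: yellow waxed round cheese lying flat on the rack, label up, 100 mm across, 45 mm thick, origin at its centre; leave alone
- flat_4: yellow waxed round cheese lying flat on the rack, label up, 100 mm across, 45 mm thick, origin at its centre; leave alone
- label_roll: loose roll of labels lying flat on the table to the left, 110 mm across, 30 mm high, origin under its centre; leave alone
- sanitiser: clear bottle with a blue cap, 64 mm across, 170 mm tall, standing on the table to the right, origin under its centre; leave alone
Things that resemble listed ones, but are neither listed nor needed, are in the scene too. What is shaped like the cheese_b but black is not meant.

How it is judged:
By the outcome, as a careful person would: the job done as asked, in the order asked, and still so for the second after the job is handed in, with the robot touching nothing.
It also fails if it takes over 43 s, if anything falls off the work surface, if the arm or the gripper's body presses on something with over 40 N, if the wrist force passes 120 N, or if a joint passes its speed limit or range.

ROBOT

A 6-joint arm with a two-finger parallel gripper is mounted at the origin on the work surface. World frame = base frame: x ahead of the robot, y to its left, z up, the work surface at z = 0. Lengths are in mm, angles in rad, forces in N, time in s.
With the tool pointing down it reaches from about 350 to 975 mm from the base axis. Payload 7.1 kg.
Tool frame: the origin (TCP) lies at the centre of the arm's flange, where the gripper is bolted on; the fingertips stand 182 mm ahead of it and the grasp point (between the pads) lies 163 mm ahead of it; x points along the fingers, y is the direction in which the jaws open and shut, and the axes are right-handed (so a half turn about x gives the same grasp; the last joint's range is limited). The gripper opens to 88 mm and grips with 3 to 60 N. Pads are 20 mm wide; open, the fingers measure 115 mm over their backs; the gripper's body (75 mm by 178 mm) begins 61 mm behind the grasp point.
Start: joints at [-1.181, 0.423, 1.63, -0, 1.089, -0.019], TCP at [248.459, -573.476, 404.675] pointing down, gripper open.
Joint ranges: [-3, 3], [-0.9, 2.11], [0.09, 2.58], [-1.31, 4.45], [0.11, 2.69], [-2.54, 2.54]. Speed limits (rad/s): [2.39, 2.39, 3.01, 3.14, 3.14, 3.14].

INTERFACE

Orientations are given as a rotation vector (axis times angle).
In Python, from workcell import readout, viewer, workorder, models gives the robot as it stands. The module is installed in compiled form; this text tells all that it offers.
- The arm moves only by the tool apply_moves, never from a script. Its argument "commands" is a list that holds one entry, the list of rows, each a list of 4 numbers: the shift along the world's x, y, z in m, then the turn about the world's z in rad. A call has 1 to 8 rows; each row is the pose to reach, as a shift and turn from the pose commanded when the call began; what a row does not reach only later rows make up. A row lasts 1/8 s, in which the tool goes at most 62.5 mm and 10.7 degrees, less where a joint would pass 70% of its speed; a pose out of reach is approached as far as the arm can. A call with a gripper value outside its range is refused whole. "gripper" is the finger opening in m, from 0 to 0.0878, set as the call begins (left out, the last holds). The fingers move at their own pace and stop on an object; the grip force is fixed at half the most. Time passes only in rows, so rows that repeat a pose let the fingers close. It gives the time, the measured TCP pose, the force and the opening at its end, in the units of the state.
- readout.get_obs(): the state, without advancing time (a new reading comes with each control period).
- viewer.get_image(name): name is "scene" or "top"; returns a dict with "color" (400x640x3 uint8, red, green, blue), "vertical_fov" (degrees; the focal length in pixels is half the picture's height over the tangent of half this angle, whatever the lens; pixels are square), "cx", "cy" (the principal point, pixels), "rvec" (rotation vector, rad) and "tvec" (3), from world to camera coordinates, as OpenCV has them. Camera axes: x right, y down, z forward; pixel columns grow to the right and rows downward; lengths in mm; the calibration is good to about 2 mm. A picture is of the moment at which its call begins. There is no depth.
- workorder.close_job(): hands the job in, once; it reports no verdict.
Trained networks look in the newest picture that a camera, given by its name, has taken for a name from the list of things; names that differ only in an ending like _2 or _b are one class to them, and where a whole thing is asked for, a point or a joint stands for the part that bears it (a point fixed in the world has none). Each returns a list of dicts, best first, with "conf" (0 to 1); they miss things now and then, are a little off and sometimes report something else, mostly with a low value. They report only what shows in the picture. A call takes as long as a camera call. They do not tell look-alikes from the thing itself.
- models.search_frame(camera, label): "position" ([x, y, z] in mm, in world coordinates, good to about 4 mm: the middle of the surface that is visible of it).
- models.place_of(camera, label): "position" ([x, y, z] in mm, in world coordinates, good to about 4 mm: a listed point, or the origin of a listed thing).
The state is a dict: "t": time; "qpos": joint angles; "qvel": joint speeds; "joint_torque": joint torques, N m; "ee_pos": TCP position; "orientation": TCP orientation; "ft_force": force on the tool from outside, world axes, zero at the start; "moment": the same for the moment, N m; "width": finger opening in mm.
Only numpy, scipy, OpenCV 4.12 (cv2) and the standard library are available. Lean on these libraries where they do the work, as an engineer would, in place of code of your own. Each camera call takes 0.05 s, during which the arm holds its last target.

## Working session

There is one attempt and no reset: what is moved stays moved. The work goes in short steps, Python scripts to look and compute and a tool call to move; the robot and the scene stay as the last step left them, time stands still between calls to the robot, and variables do not carry over. Pictures are saved under pics/ and viewed, and the job is handed in when it is done.

Besides the shell and the picture viewer there is one more tool, called after ">>>" as name(argument=value, ...), one argument or row to a line, values as JSON. apply_moves: Moves the arm, as the interface text tells. Its arguments: {"type":"object","properties":{"commands":{"type":"array","items":{"type":"array","items":{"type":"array","items":{"type":"number"}}}},"gripper":{"type":"number"}},"required":["commands"]}

```bash
mkdir -p pics; python3 - <<'E'
from workcell import readout, viewer, models
import cv2
for n in ["scene","top"]:
    i=viewer.get_image(n); cv2.imwrite(f"pics/{n}0.png",i["color"][:,:,::-1]); print(n,i["vertical_fov"],i["cx"],i["cy"],i["rvec"],i["tvec"])
    for l in ["cheese_a","cheese_a_label","flat_1","rack","sanitiser","label_roll"]:
        print(l,[([round(float(v)) for v in d["position"]],round(d["conf"],2)) for d in models.place_of(n,l)])
o=readout.get_obs(); print(o["t"],o["ee_pos"],o["orientation"],o["width"])
E
```

```text
scene 53.396642596889514 324.655334291783 196.56295564768837 [ 2.20610693  0.7916728  -0.32898894] [-345.795297   -128.10894979 1673.26296967]
cheese_a [([228, -283, 52], 0.76), ([587, 74, 99], 0.75), ([591, -171, 96], 0.68), ([241, -413, 52], 0.61)]
cheese_a_label [([610, 72, 98], 0.6), ([573, 8, 1], 0.36)]
flat_1 [([608, -297, 75], 0.96), ([571, 192, 74], 0.94), ([580, -56, 69], 0.92), ([555, 320, 74], 0.83)]
rack [([572, 8, 0], 0.85), ([546, -524, -5], 0.21)]
sanitiser [([546, -524, -6], 0.9)]
label_roll []
top 51.689659429407534 321.7204845830723 191.14447030409255 [ 2.17700243 -2.21318591  0.09435516] [  -4.55003369  460.5181706  1692.58688592]
cheese_a [([238, -415, 51], 0.93), ([588, 70, 97], 0.86), ([591, -170, 96], 0.72), ([224, -282, 53], 0.61)]
cheese_a_label [([615, 72, 100], 0.66)]
flat_1 [([574, 186, 73], 0.94), ([553, 311, 77], 0.82), ([608, -291, 72], 0.76)]
rack [([575, 4, 4], 0.79)]
sanitiser [([547, -528, 1], 0.69)]
label_roll [([426, 540, 3], 0.58)]
0.7 [ 248.46096035 -573.46438329  404.69535974] [ 1.99639802  0.41382351 -1.99639489] 88.11697916763325
```

View pics/scene0.png

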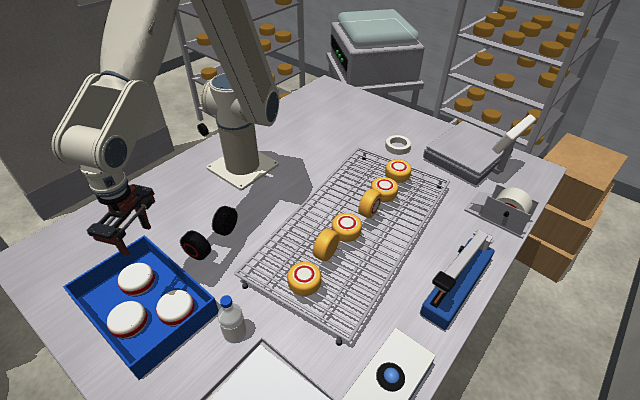

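View pics/top0.png

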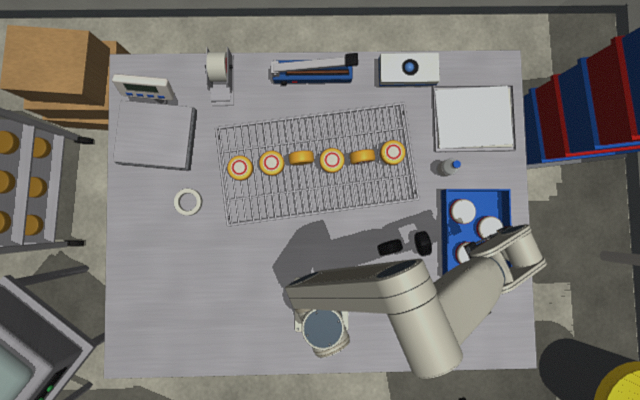

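The scene view shows yellow standing cheeses at about (371,202) and (326,243). In the top view they are at (302,157) and (362,156). Black look-alikes stand at scene (195,245) and (225,220), and the four flat ones are labelled. Next I crop closely to see which side each label is on.

```bash
python3 - <<'E'
import cv2,numpy as np
s=cv2.imread("pics/scene0.png");t=cv2.imread("pics/top0.png")
a=cv2.resize(s[180:270,300:400],(600,540),interpolation=cv2.INTER_CUBIC)
b=cv2.resize(t[135:185,220:420],(800,200),interpolation=cv2.INTER_CUBIC)
cv2.imwrite("pics/c1.png",a);cv2.imwrite("pics/c2.png",b)
E
```

```text
(no output)
```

View pics/c1.png

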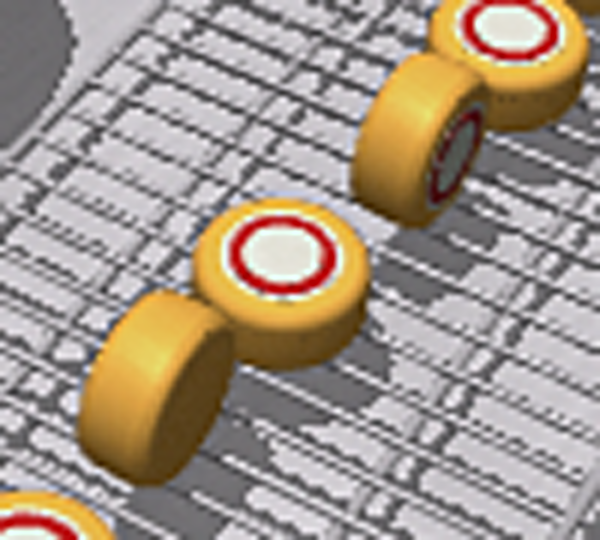

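View pics/c2.png

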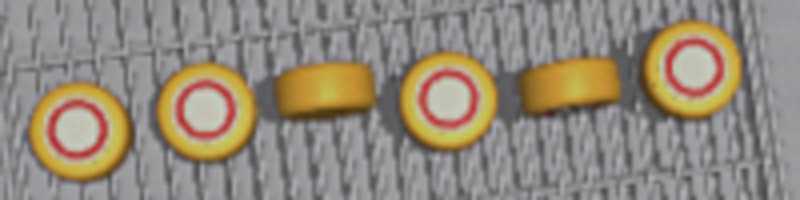

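The crops settle it. The cheese at y≈72 has its label facing +x, so it is pushed from the far side toward −x. The cheese at y≈−171 has its label facing −x: a red edge shows at the bottom of it in the top view, and its +x face is bare in the scene view. It is pushed toward +x. Both cameras agree on the centres to 4 mm, with z≈97 against 98 expected. Next I get the rack yaw.

```bash
cat > h.py <<'E'
import numpy as np,cv2
from scipy.spatial.transform import Rotation as R
def cam(i):
    f=200/np.tan(np.radians(i["vertical_fov"]/2)); K=np.array([[f,0,i["cx"]],[0,f,i["cy"]],[0,0,1.]]); return K,np.array(i["rvec"],float),np.array(i["tvec"],float)
def proj(i,P):
    K,r,t=cam(i); return cv2.projectPoints(np.array(P,float).reshape(-1,3),r,t,K,None)[0][:,0]
def back(i,uv,z):
    K,r,t=cam(i); Rm=R.from_rotvec(r).as_matrix(); c=-Rm.T@t; d=Rm.T@np.linalg.inv(K)@np.array([*uv,1.]); return c+d*(z-c[2])/d[2]
E
python3 - <<'E'
from h import *
from workcell import readout, viewer
i=viewer.get_image("top"); im=i["color"][:,:,::-1].copy(); i2=viewer.get_image("scene"); im2=i2["color"][:,:,::-1].copy()
print(R.from_rotvec(readout.get_obs()["orientation"]).as_matrix().round(3))
C=np.array([573.5,6.])
for yaw,col in((6,(255,0,0)),(7.5,(0,255,0)),(9,(0,0,255))):
    a=np.radians(yaw);ex=np.array([np.cos(a),np.sin(a)]);ey=np.array([-ex[1],ex[0]])
    P=[[*(C+sx*200*ex+sy*390*ey),50] for sx,sy in((1,1),(1,-1),(-1,-1),(-1,1))]
    p=proj(i,P); print(yaw,p.round())
    big=cv2.resize(im,None,fx=3,fy=3,interpolation=cv2.INTER_CUBIC) if yaw==6 else big
    cv2.polylines(big,[np.int32(p*3)],True,col,1)
cv2.imwrite("pics/r.png",big[270:700,600:1290])
E
```

```text
[[ 0.     0.397 -0.918]
 [-0.    -0.918 -0.397]
 [-1.     0.    -0.   ]]
6 [[216. 126.]
 [405. 104.]
 [418. 200.]
 [227. 224.]]
7.5 [[215. 129.]
 [403. 102.]
 [419. 197.]
 [228. 226.]]
9 [[214. 131.]
 [402. 100.]
 [420. 195.]
 [230. 228.]]
```

View pics/r.png

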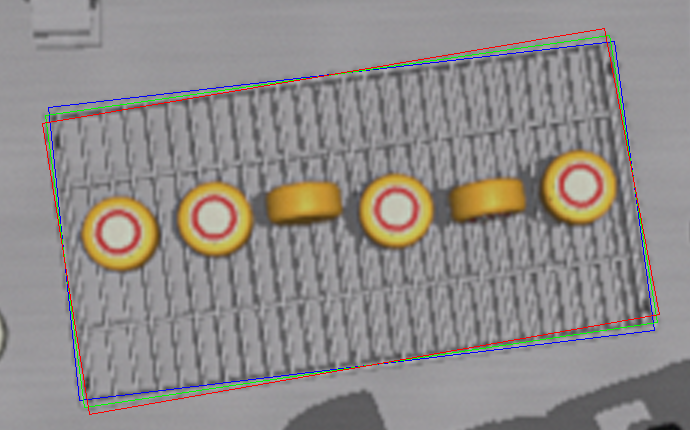

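>>> apply_moves(
  commands=[
    [[0.034, 0.049, 0, -0.03], [0.068, 0.098, 0, -0.07], [0.101, 0.148, 0, -0.11], [0.135, 0.197, 0, -0.15], [0.168, 0.246, 0, -0.19], [0.201, 0.295, 0, -0.23], [0.235, 0.345, 0, -0.26], [0.268, 0.394, 0, -0.286]],
  ],
  gripper=0.03,
)

```text
t: 1.8
ee_pos: [517.4, -177.7, 405.0]
orientation: [2.159, 0.131, -2.158]
ft_force: [0.7, -0.8, -0.1]
width: 30.2
```

>>> apply_moves(
  commands=[
    [[0, 0, -0.04, 0], [0, 0, -0.08, 0], [0, 0, -0.093, 0], [0, 0, -0.093, 0]],
  ],
)

```text
t: 2.3
ee_pos: [516.4, -179.6, 311.4]
orientation: [2.157, 0.133, -2.16]
ft_force: [0.1, 0.4, 0.8]
width: 29.9
```

```bash
python3 - <<'E'
from h import *
from workcell import readout, viewer
a=viewer.get_image("top")["color"][:,:,::-1];b=viewer.get_image("scene")["color"][:,:,::-1]
cv2.imwrite("pics/d1.png",np.hstack([cv2.resize(a[120:220,300:400],(400,400)),cv2.resize(b[170:290,270:390],(400,400))]))
o=readout.get_obs();print(o["t"],o["ee_pos"],R.from_rotvec(o["orientation"]).as_matrix()[:,1])
E
```

```text
2.4 [ 516.97381644 -179.9387565   312.90830619] [ 1.22019318e-01 -9.92527352e-01  8.60825064e-04]
```

View pics/d1.png

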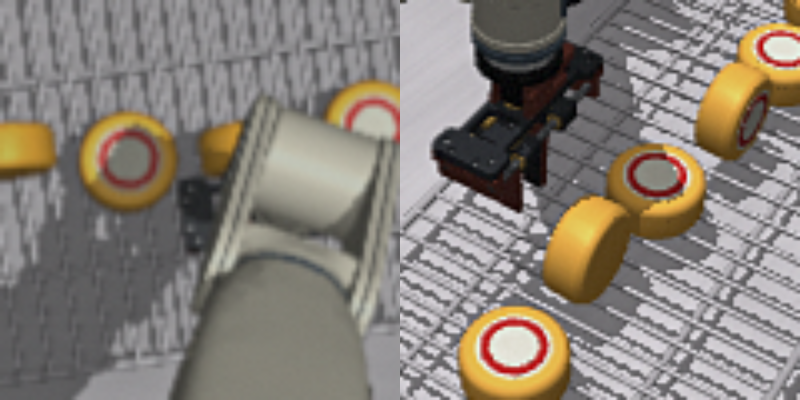

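The fingers stand squarely behind the b cheese (right panel, cheese at about (585,245)). I start pushing it slowly.

>>> apply_moves(
  commands=[
    [[0.018, 0.002, 0, 0], [0.035, 0.004, 0, 0], [0.04, 0.005, 0, 0], [0.044, 0.005, 0, 0], [0.048, 0.006, 0, 0], [0.052, 0.006, 0, 0], [0.056, 0.007, 0, 0], [0.06, 0.007, 0, 0]],
  ],
)

```text
t: 3.4
ee_pos: [576.7, -172.4, 311.7]
orientation: [2.158, 0.133, -2.158]
ft_force: [0.4, -0.4, -0.5]
width: 30.1
```

```bash
cat > look.py <<'E'
from h import *
import sys
from workcell import viewer
b=viewer.get_image("scene")["color"][:,:,::-1]
cv2.imwrite(sys.argv[1],cv2.resize(b[150:310,260:420],(600,600)))
E
python3 look.py pics/d2.png
```

```text
(no output)
```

View pics/d2.png

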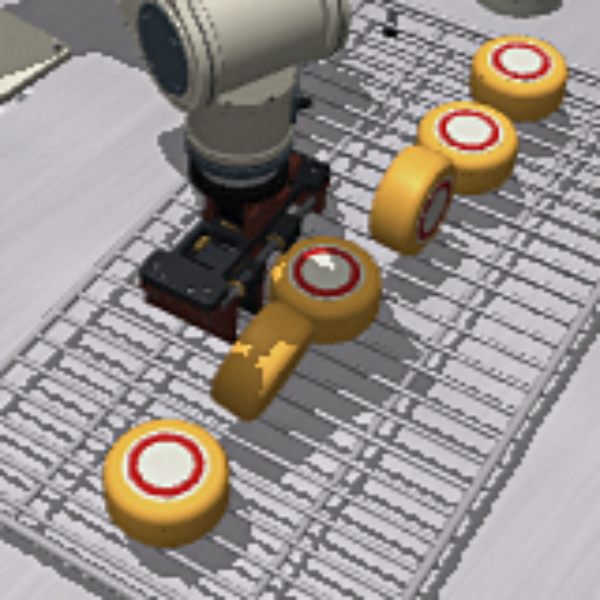

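It is tipping cleanly, leaning about 15–20°. I continue gently.

>>> apply_moves(
  commands=[
    [[0.003, 0, 0, 0], [0.006, 0.001, 0, 0], [0.009, 0.001, 0, 0], [0.012, 0.001, 0, 0], [0.014, 0.002, 0, 0], [0.014, 0.002, 0, 0], [0.005, 0.001, 0, 0], [-0.02, -0.002, 0, 0]],
  ],
)

```text
t: 4.45
ee_pos: [556.2, -174.4, 311.6]
orientation: [2.158, 0.133, -2.157]
ft_force: [-0.1, 0.1, -1.5]
width: 29.6
```

```bash
python3 look.py pics/d3.png
```

```text
(no output)
```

View pics/d3.png

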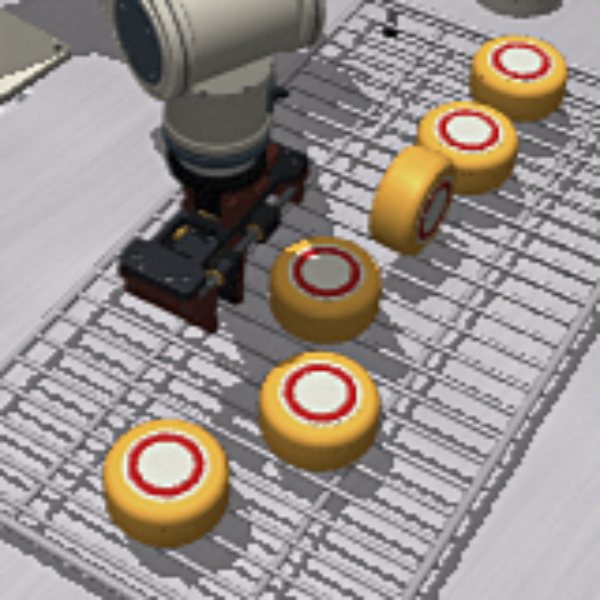

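Cheese b lies flat with its label up (crop (320,395)). Next I raise the tool and go over to the far side of cheese a.

>>> apply_moves(
  commands=[
    [[0, 0, 0.05, 0], [0, 0, 0.09, 0], [0.022, 0.051, 0.09, 0], [0.044, 0.102, 0.09, 0], [0.066, 0.153, 0.09, 0], [0.088, 0.205, 0.09, 0], [0.11, 0.256, 0.09, 0], [0.11, 0.256, 0.09, 0]],
  ],
)

```text
t: 5.5
ee_pos: [667.0, 84.8, 401.4]
orientation: [2.157, 0.137, -2.156]
ft_force: [-0.2, -0.0, 0.2]
width: 29.9
```

>>> apply_moves(
  commands=[
    [[0, 0, -0.04, 0], [0, 0, -0.08, 0], [0, 0, -0.09, 0], [0, 0, -0.09, 0]],
  ],
)

```text
t: 6.0
ee_pos: [666.4, 80.8, 311.7]
orientation: [2.158, 0.132, -2.159]
ft_force: [0.2, -0.6, 0.1]
width: 30.2
```

```bash
python3 look.py pics/d4.png; python3 - <<'E'
from workcell import models
for l in ["cheese_a","cheese_a_label"]:print([(d["position"],d["conf"]) for d in models.place_of("scene",l)])
E
```

```text
[([589.8, 71.2, 96.2], 0.86), ([244.2, -414.4, 47.4], 0.74), ([226.3, -285.2, 49.6], 0.61)]
[([608.0, 70.8, 99.2], 0.64)]
```

View pics/d4.png

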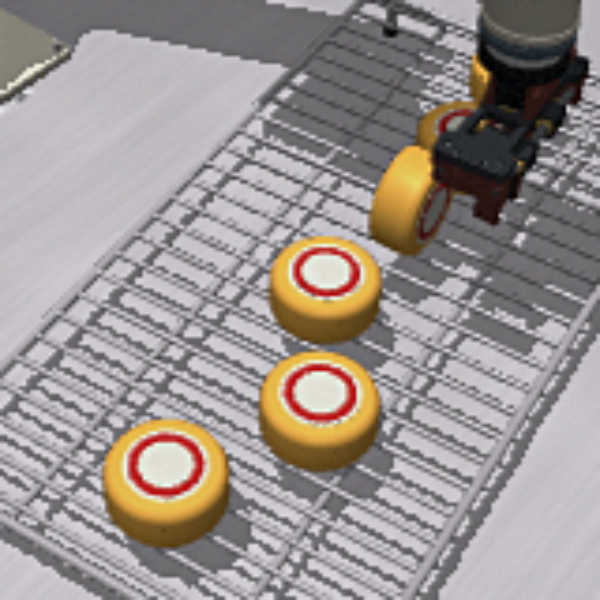

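The fingers are behind the label face of cheese a, near crop (490,205). Contact should come after about 46 mm of travel toward −x.

>>> apply_moves(
  commands=[
    [[-0.02, -0.002, 0, 0], [-0.038, -0.005, 0, 0], [-0.043, -0.005, 0, 0], [-0.047, -0.006, 0, 0], [-0.051, -0.006, 0, 0], [-0.055, -0.007, 0, 0], [-0.059, -0.007, 0, 0], [-0.063, -0.008, 0, 0]],
  ],
)

```text
t: 7.15
ee_pos: [603.2, 73.5, 311.5]
orientation: [2.158, 0.133, -2.158]
ft_force: [1.0, 0.3, -0.9]
width: 30.2
```

>>> apply_moves(
  commands=[
    [[-0.003, 0, 0, 0], [-0.006, -0.001, 0, 0], [-0.009, -0.001, 0, 0], [-0.012, -0.001, 0, 0], [-0.015, -0.002, 0, 0], [-0.015, -0.002, 0, 0], [-0.005, -0.001, 0, 0], [0.02, 0.002, 0, 0]],
  ],
)

```text
t: 8.15
ee_pos: [623.9, 75.6, 311.8]
orientation: [2.158, 0.133, -2.158]
ft_force: [0.1, -0.3, -0.0]
width: 29.9
```

```bash
python3 look.py pics/d5.png
```

```text
(no output)
```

View pics/d5.png

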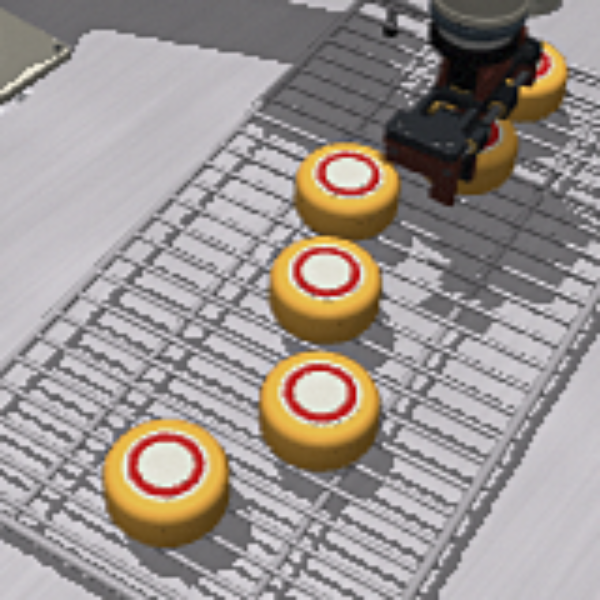

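Both lie flat with labels up. I retreat and check.

>>> apply_moves(
  commands=[
    [[0, 0, 0.05, 0], [0, 0, 0.1, 0], [0, 0, 0.13, 0], [-0.03, -0.05, 0.13, 0], [-0.06, -0.1, 0.13, 0], [-0.09, -0.15, 0.13, 0], [-0.12, -0.2, 0.13, 0], [-0.15, -0.25, 0.13, 0]],
  ],
)

```text
t: 9.2
ee_pos: [472.6, -175.9, 442.0]
orientation: [2.159, 0.132, -2.157]
ft_force: [1.4, -0.9, -0.2]
width: 29.8
```

>>> apply_moves(
  commands=[
    [[-0.03, -0.05, 0, 0], [-0.06, -0.1, 0, 0], [-0.09, -0.15, 0, 0], [-0.12, -0.2, 0, 0], [-0.15, -0.25, 0, 0], [-0.15, -0.25, 0, 0], [-0.15, -0.25, 0, 0]],
  ],
)

```text
t: 10.07
ee_pos: [323.5, -424.3, 441.5]
orientation: [2.159, 0.133, -2.159]
ft_force: [0.4, -0.3, 0.7]
width: 30.0
```

```bash
python3 - <<'E'
from workcell import readout, viewer, models
import cv2,numpy as np
ims=[]
for n in ["scene","top"]:
    ims.append(viewer.get_image(n)["color"][:,:,::-1])
    for l in ["flat_1","cheese_a","cheese_a_label","sanitiser","label_roll"]:
        print(n,l,[([round(float(v)) for v in d["position"]],round(d["conf"],2)) for d in models.place_of(n,l)])
cv2.imwrite("pics/e.png",np.vstack([ims[0][100:400,100:],ims[1][:300,100:]]))
print(readout.get_obs()["t"])
E
```

```text
scene flat_1 [([606, -296, 77], 0.73), ([571, 189, 75], 0.56), ([579, -54, 71], 0.55), ([557, 317, 73], 0.55)]
scene cheese_a [([659, -166, 74], 0.92), ([518, 65, 74], 0.9), ([244, -414, 52], 0.76), ([223, -283, 48], 0.64)]
scene cheese_a_label [([519, 63, 93], 0.89)]
scene sanitiser [([547, -524, -4], 0.66)]
scene label_roll [([427, 541, -2], 0.89)]
top flat_1 [([608, -295, 70], 0.91), ([555, 310, 77], 0.86), ([573, 189, 70], 0.7), ([656, -165, 94], 0.62), ([579, -56, 74], 0.59)]
top cheese_a [([523, 63, 73], 0.83), ([226, -280, 51], 0.58), ([658, -164, 72], 0.57), ([236, -416, 53], 0.43), ([655, -166, 94], 0.38), ([545, -526, -2], 0.36)]
top cheese_a_label [([522, 63, 94], 0.64)]
top sanitiser [([547, -526, -4], 0.91)]
top label_roll [([424, 537, 3], 0.9), ([521, 60, 71], 0.27)]
10.675
```

View pics/e.png

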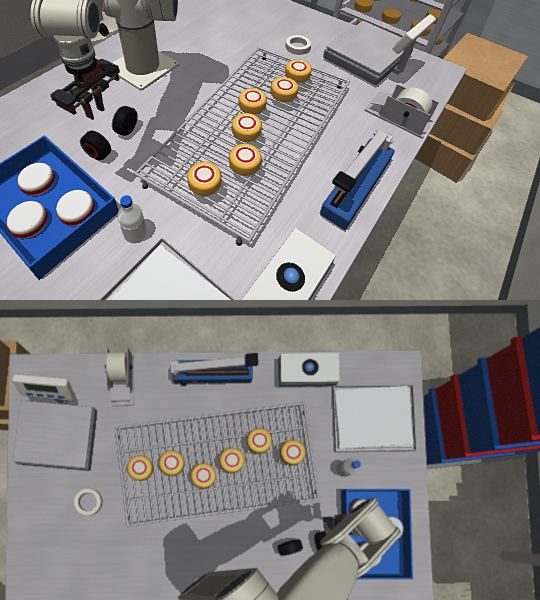

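```bash
python3 -c "
from workcell import workorder
print(workorder.close_job())"
```

```text
the job is handed in; nothing more can be done
None
```

Both standing cheeses now lie flat on the rack with their labels up, and I handed the job in at about 10.7 s. I tipped each with a slow push of the fingertips, about 80 mm above the rods. The one at y≈−170 went toward +x and the one at y≈+72 toward −x.

- **Final positions:** both cameras put them at about (658, −165, 73) and (520, 64, 73). Each moved about 70 mm along the rods, which is what a plain tip-over without sliding would give.
- **Everything else:** the flat cheeses, sanitiser and black look-alikes were found within a few mm of where they started. The label roll was found by the top camera only at the start; at the end both cameras put it within 3 mm of that.
- **Forces and clearance:** the wrist force read no more than about 2 N at the end of each move. The gripper ended well clear of everything.
- **Disagreements:** the top camera also gave one low-confidence height of 94 mm for the cheese at y≈−165, which is the level of its label. It missed one flat cheese in the first look and found it in the last.

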